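# Seat the brown egg in the blue egg cup

## Task

Serve the boiled brown egg: take it from the wooden egg board and seat it upright, pointed end down as it stands now, in the bowl of the blue egg cup, setting it in gently rather than dropping it, and let go. The blue cup must stay standing on the counter; leave the white egg in the board and the yellow egg cup where they are.

Things in the scene. Friction and masses are not known exactly. Their poses are not given: they have to be found in the camera images.
- brown_egg: Brown hen's egg, rigid, about 60 g, round about its own z: 44 mm in diameter, 58 mm tall, widest 32 mm above its pointed tip. Stands pointed end down in an end socket of a fixed wooden egg board. Origin at the tip (lowest point), z towards the blunt top. The tip lies about 14 mm below the board's top, the widest part about 18 mm above the board.
- white_egg: White egg, same size, shape and axes, in the other end socket, 120 mm from the brown one; stays there. The board is 72 x 190 mm, its top 22 mm above the counter, with three sockets in a row 60 mm apart, the middle one empty.
- blue_cup: Blue egg cup, loose, 160 g, 50 mm tall; foot 49 mm, rim 50 mm in diameter. Origin: centre of the underside, z up. Bowl: tapered hollow, inner diameter 42 mm at the rim, wall 4 mm, floor 28 mm above the origin. The sloping wall centres the egg: seated pointed end down, its tip is about 31 mm, widest part 63 mm and top 89 mm above the origin (widest part 13 mm above the rim).
- yellow_cup: Yellow egg cup of the same shape and size, empty, loose; origin at the centre of the foot's underside, z up. Stays where it is.
Things that resemble listed ones, but are neither listed nor needed, are in the scene too. Of the things shaped like the yellow_cup, the yellow one is meant.

How it is judged:
By the outcome, as a careful person would: the job done as asked, in the order asked, and still so for the second after the job is handed in, with the robot touching nothing.
It also fails if it takes over 40 s, if anything falls off the work surface, if the arm or the gripper's body presses on something with over 40 N, if the wrist force passes 120 N, or if a joint passes its speed limit or range.

## Robot

A 6-joint arm with a two-finger parallel gripper is mounted at the origin on a cart in front of the work surface, level with it; the furniture and walls round the work are solid. World frame = base frame: x ahead of the robot, y to its left, z up, the work surface at z = 0. Lengths are in m, angles in rad, forces in N, time in s.
With the tool pointing down it reaches from about 0.325 to 0.775 m from the base axis. Payload 5.5 kg.
Tool frame: the origin (TCP) lies between the finger pads; the fingertips stand ahead of it and the grasp point (between the pads) lies 2 mm behind it (r.tip_reach is the x of the fingertips in the tool frame, in m); x points along the fingers, z is the direction in which the jaws open and shut, and the axes are right-handed (so a half turn about x gives the same grasp; the last joint's range is limited). The gripper opens to 85 mm and grips with 20 to 120 N. Pads are 22 mm wide; open, the fingers measure 114 mm over their backs; the gripper's body (76 mm by 85 mm) begins 54 mm behind the grasp point. The pads swing forward as they close: fully open they stand 13 mm farther back than shut.
Start: joints at [-1.371, 0.091, 1.231, -0, 1.82, -0.057], TCP at [0.152, -0.58, 0.248] pointing down, gripper open.
Joint ranges: [-2.87, 2.87], [-0.86, 2.18], [0.17, 2.46], [-1.51, 4.65], [0.06, 2.69], [-2.65, 2.65]. Speed limits (rad/s): [2.57, 2.57, 3.01, 3.14, 3.14, 3.14].

## Interface

Orientations are given as a rotation vector (axis times angle).
In Python, from plant import r gives the robot as it stands. The module is installed in compiled form; this text tells all that it offers.
- The arm moves only by the tool move_arm, never from a script. Its argument "steps" is a list of rows, each a list of 4 numbers: the shift along the tool's x, y, z in m, then the turn about the tool's x in rad. A call has 1 to 10 rows; each row shifts and turns the commanded pose from where the row before left it, along the tool's axes as they then stand; what a row does not reach is not made up. A row lasts 1/8 s, in which the tool goes at most 62.5 mm and 10.7 degrees, less where a joint would pass 70% of its speed; a pose out of reach is approached as far as the arm can. A call with a gripper value outside its range is refused whole. "jaw" is the opening, from 0 (shut) to 1 (fully open), set as the call begins (left out, the last holds). The fingers move at their own pace and stop on an object; "squeeze" is the grip in N (left out, the last holds). Time passes only in rows, so rows that do not move let the fingers close. It gives the time, the measured TCP pose, the force and the opening at its end, in the units of the state.
- r.get_obs(): the state, without advancing time (a new reading comes with each control period).
- r.capture(name): name is "scene" or "top" or "wrist"; returns (picture, depth): 420x560x3 uint8, red, green, blue; 420x560 float32, m along the optical axis (not along the pixel's ray), 0 where there is no reading.
- r.camera_info(name): a dict with "fov_y" (degrees; the focal length in pixels is half the picture's height over the tangent of half this angle, whatever the lens; pixels are square), "cx", "cy" (the principal point, pixels), "pose" (4x4, takes a point from camera to world coordinates). Camera axes: x right, y down, z forward; pixel columns grow to the right and rows downward; lengths in m; the calibration is good to about 2 mm. The wrist camera is an equidistant fisheye: a pixel r from the principal point sees the ray r / f radians off the axis. A picture is of the moment at which its call begins: read the wrist's pose just before it. camera_info takes no time and is no camera call; for the wrist camera it gives the pose at the moment of the call.
- r.job_done(): hands the job in, once; it reports no verdict.
The state is a dict: "clock": time; "joint_positions": joint angles; "qd": joint speeds; "joint_efforts": joint torques, N m; "tool_pos": TCP position; "tcp_rot": TCP orientation; "ft_force": force on the tool from outside, world axes, zero at the start; "wrist_torque": the same for the moment, N m; "width": finger opening in m.
Only numpy, scipy, OpenCV 4.12 (cv2) and the standard library are available. Lean on these libraries where they do the work, as an engineer would, in place of code of your own. Each camera call takes 0.05 s, during which the arm holds its last target.

## Working session

There is one attempt and no reset: what is moved stays moved. The work goes in short steps, Python scripts to look and compute and a tool call to move; the robot and the scene stay as the last step left them, time stands still between calls to the robot, and variables do not carry over. Pictures are saved under pics/ and viewed, and the job is handed in when it is done.

Besides the shell and the picture viewer there is one more tool, called after "Emit:" as name(argument=value, ...) on one line, values as JSON. move_arm: Moves the arm, as the interface text tells. Its arguments: {"type":"object","properties":{"steps":{"type":"array"},"jaw":{"type":"number"},"squeeze":{"type":"number"}},"required":["steps"]}

```bash
mkdir -p pics; python3 - <<'E'
from plant import r
import cv2,numpy as np
for n in("scene","top","wrist"):
    i=r.camera_info(n);p,d=r.capture(n);cv2.imwrite(f"pics/{n}0.png",p[...,::-1]);np.savez(f"{n}0.npz",p=p,d=d,**i)
    print(n,i["fov_y"],i["cx"],i["cy"],np.round(i["pose"],3).tolist())
o=r.get_obs();print(o,r.tip_reach)
E
```

```text
scene 48.976622786933966 276.2814553485998 207.50257724554558 [[-0.803, -0.519, 0.291, 0.232], [-0.595, 0.69, -0.411, 0.448], [0.013, -0.504, -0.864, 0.988], [0.0, 0.0, 0.0, 1.0]]
top 48.422714247238886 277.7078630472677 213.84488150197438 [[-0.06, -0.971, 0.233, 0.367], [-0.998, 0.06, -0.009, -0.011], [-0.005, -0.233, -0.972, 0.855], [0.0, 0.0, 0.0, 1.0]]
wrist 65.70646984690485 287.55936945895 208.9711388741669 [[0.254, -0.914, -0.318, 0.235], [-0.967, -0.24, -0.082, -0.558], [-0.002, 0.328, -0.945, 0.373], [0.0, 0.0, 0.0, 1.0]]
{'clock': 0.15, 'joint_positions': array([-1.37070987e+00,  9.16859040e-02,  1.23163695e+00,  3.66558574e-05,
        1.81978608e+00, -5.67142591e-02]), 'qd': array([ 0.00053291, -0.00174782, -0.0028746 ,  0.00048624, -0.00114425,
       -0.00029519]), 'joint_efforts': array([ 1.18548662e-03, -4.59372783e+01, -4.18526351e+01, -4.84346413e-05,
        9.61424201e-03, -1.67501537e-05]), 'tool_pos': array([ 0.15235575, -0.58013739,  0.24739497]), 'tcp_rot': array([ 1.01897964,  1.32095679, -1.01728012]), 'ft_force': array([ 0.62436369, -0.2943142 ,  0.0671294 ]), 'wrist_torque': array([ 0.0202384 ,  0.01776461, -0.03105827]), 'width': 0.08539725968258333} 0.017
```

View pics/scene0.png

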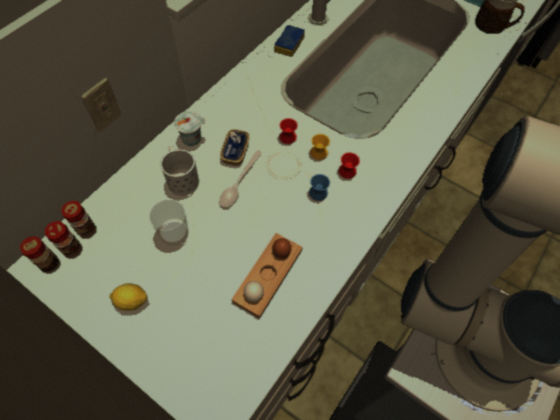

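View pics/top0.png

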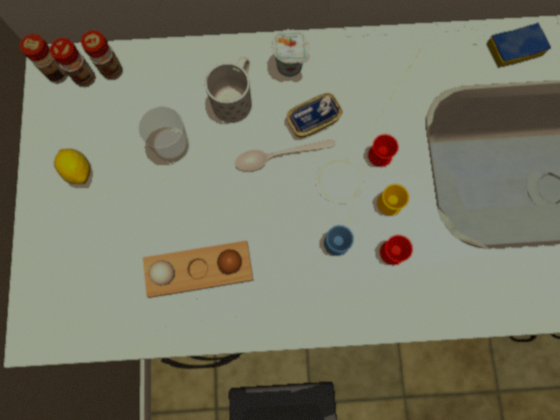

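View pics/wrist0.png

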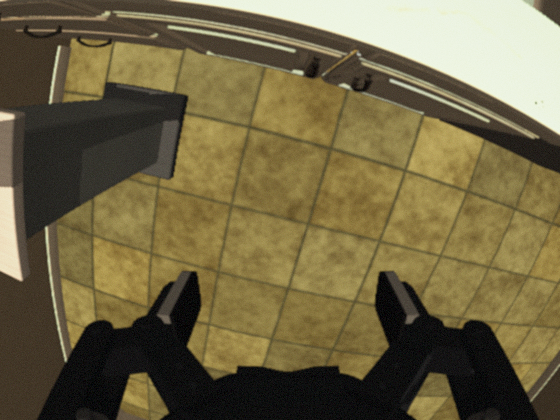

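The pictures show the brown egg at top-view px (230,261), white egg (162,272), blue cup (339,240) and yellow cup (393,200), with red cups nearby. Next I measure the positions.

```bash
cat > h.py <<'E'
import cv2,numpy as np
def load(n):
    z=np.load(n+".npz");return z
def pts(z,mask):
    p,d=z["p"],z["d"];f=210/np.tan(np.radians(float(z["fov_y"])/2))
    v,u=np.nonzero(mask&(d>0));D=d[v,u]
    c=np.stack([(u-z["cx"])/f*D,(v-z["cy"])/f*D,D],1);T=z["pose"]
    return c@T[:3,:3].T+T[:3,3]
def ray(z,u,v,h):
    f=210/np.tan(np.radians(float(z["fov_y"])/2));T=z["pose"]
    d=T[:3,:3]@np.array([(u-z["cx"])/f,(v-z["cy"])/f,1]);o=T[:3,3]
    return o+d*(h-o[2])/d[2]
def comp(mask,uv):
    n,l,s,c=cv2.connectedComponentsWithStats(mask.astype(np.uint8))
    k=l[uv[1],uv[0]]
    return l==k,s[k],c[k]
E
python3 - <<'E'
from h import *
for n,S in (("top",dict(brown=(230,261),white=(162,272),blue=(339,240),yellow=(393,200))),("scene",dict(brown=(282,247),white=(254,292),blue=(320,183),yellow=(320,143)))):
    z=load(n+"0");hsv=cv2.cvtColor(z["p"],cv2.COLOR_RGB2HSV);
    for k,uv in S.items():
        print(n,k,"hsv",hsv[uv[1],uv[0]],"d",z["d"][uv[1],uv[0]])
    h,s,v=[hsv[...,i].astype(int) for i in range(3)]
    M=dict(brown=((h<9)|(h>172))&(s>150),blue=(h>90)&(h<125)&(s>90),yellow=(h>12)&(h<32)&(s>150))
    for k,m in M.items():
        try: c,st,ce=comp(m,S[k])
        except Exception as e: print(e);continue
        P=pts(z,c);top=np.percentile(P[:,2],98)
        print(n,k,st,ce.round(1),"ztop",top.round(4),"min",P.min(0).round(3),"max",P.max(0).round(3))
        if k!="brown":
            R=P[P[:,2]>top-.006]
            # circle fit with rim
            (x,y),rad=cv2.minEnclosingCircle(R[:,:2].astype(np.float32));print("  rim",x,y,rad,len(R))
        else:
            Q=P[P[:,2]>.04];A=np.c_[2*Q[:,:2],np.ones(len(Q))]
            (x,y),rad=cv2.minEnclosingCircle(P[P[:,2]>.03][:,:2].astype(np.float32));print("  egg",x,y,rad,"ray at .04",ray(z,*ce,.040))
# board points
z=load("top0")
for uv in((145,258),(146,295),(250,243),(252,280)): print(ray(z,*uv,.022).round(3))
m=np.zeros((420,560),bool);m[300:330,200:300]=1;print("counter",np.median(pts(z,m)[:,2]))
z=load("scene0");m[:]=0;m[330:360,200:230]=1;print("counter",np.median(pts(z,m)[:,2]))
E
```

```text
top brown hsv [ 13 180 140] d 0.7961147
top white hsv [ 38  37 158] d 0.79193735
top blue hsv [100  99 118] d 0.83862936
top yellow hsv [ 26 255 154] d 0.855757
top brown [     0      0    560    420 232350] [280.2 210.5] ztop 0.085 min [-0.01  -1.032 -0.93 ] max [0.967 0.483 0.138]
  egg 0.7369340062141418 -0.06396734714508057 0.5921462178230286 ray at .04 [ 0.56886925 -0.02307065  0.04      ]
top blue [325 227  27  28 577] [338.1 240.3] ztop 0.051 min [ 0.487 -0.144  0.002] max [ 0.531 -0.099  0.053]
  rim 0.5097290873527527 -0.12208346277475357 0.023039210587739944 170
top yellow [377 184  32  31 717] [392.5 199.3] ztop 0.0517 min [ 0.556 -0.253 -0.   ] max [ 0.604 -0.206  0.053]
  rim 0.5800154805183411 -0.22926951944828033 0.02425098419189453 194
scene brown hsv [ 10 186 111] d 1.0205548
scene white hsv [ 28  61 162] d 0.9687774
scene blue hsv [100 117  61] d 1.1502008
scene yellow hsv [ 19 221 144] d 1.2102852
scene brown [     0      0    560    420 233348] [280.3 209.7] ztop 0.7209 min [-0.542 -2.486 -0.94 ] max [0.982 0.482 0.851]
  egg 0.6275793313980103 -0.25997766852378845 0.8107272386550903 ray at .04 [ 0.54032484 -0.00436177  0.04      ]
scene blue [310 175  18  25 334] [318.8 186.9] ztop 0.0504 min [ 0.485 -0.142  0.001] max [ 0.527 -0.097  0.053]
  rim 0.5068650841712952 -0.1196027472615242 0.02379770204424858 59
scene yellow [310 134  20  26 373] [319.4 146.4] ztop 0.0512 min [ 0.554 -0.251 -0.003] max [ 0.598 -0.203  0.053]
  rim 0.5753366947174072 -0.2268330156803131 0.024311767891049385 77
[0.501 0.224 0.022]
[0.435 0.222 0.022]
[0.516 0.035 0.022]
[0.45  0.034 0.022]
counter -9.3676611550908e-05
counter 0.00025421575757766934
```

```bash
python3 - <<'E'
from h import *
from scipy.optimize import least_squares
for n in("top","scene"):
    z=load(n+"0");m=z["d"]>0
    P=pts(z,m)
    for k,c in (("brown",(.478,.068)),("white",(.47,.188))):
        Q=P[(np.hypot(P[:,0]-c[0],P[:,1]-c[1])<.032)&(P[:,2]>.03)&(P[:,2]<.09)]
        print(n,k,len(Q),Q.min(0).round(4),Q.max(0).round(4))
        # upper part ellipsoid: centre z .040, a=.022, up .026
        U=Q[Q[:,2]>.042]
        f=lambda q:np.sqrt(((U[:,0]-q[0])/.022)**2+((U[:,1]-q[1])/.022)**2+((U[:,2]-.04-q[2])/.026)**2)-1
        s=least_squares(f,[*c,0],loss="soft_l1",f_scale=.05);print("  ",s.x.round(4),np.abs(s.fun).mean())
    # sup rim fits of the blue cup
    for k,c in (("blue",(.508,-.121)),("yellow",(.578,-.228)),("redA",None)):
        if c is None: continue
        Q=P[(np.hypot(P[:,0]-c[0],P[:,1]-c[1])<.035)&(P[:,2]>.046)&(P[:,2]<.06)]
        s=least_squares(lambda q:np.hypot(Q[:,0]-q[0],Q[:,1]-q[1])-.023,c,loss="soft_l1",f_scale=.002)
        print(n,k,len(Q),s.x.round(4),np.abs(s.fun).mean().round(4))
E
```

```text
top brown 492 [0.4619 0.0507 0.0346] [0.504  0.0928 0.0688]
   [ 0.4838  0.0722 -0.0005] 0.030223131488624103
top white 515 [0.45   0.1698 0.0337] [0.492  0.2119 0.0691]
   [ 0.4716  0.1915 -0.0006] 0.031803905301064944
top blue 241 [ 0.5108 -0.123 ] 0.0017
top yellow 223 [ 0.5802 -0.2291] 0.0017
scene brown 301 [0.4578 0.0559 0.0304] [0.4985 0.0972 0.0679]
   [ 0.4793  0.0739 -0.0005] 0.040765477188160426
scene white 338 [0.4457 0.1717 0.0312] [0.4875 0.2157 0.0679]
   [ 4.672e-01  1.933e-01 -4.000e-04] 0.035790834745725766
scene blue 106 [ 0.5061 -0.1204] 0.0018
scene yellow 89 [ 0.5753 -0.2268] 0.0017
```

```bash
cat >> h.py <<'E'
from scipy.spatial.transform import Rotation as Ro
def rel(r,target):
    o=r.get_obs();R=Ro.from_rotvec(o["tcp_rot"]).as_matrix()
    return R,R.T@(np.array(target)-o["tool_pos"])
E
python3 - <<'E'
from h import *
from plant import r
R,d=rel(r,(.4815,.073,.20));print(R.round(3),d.round(4))
E
```

```text
[[-0.     0.967  0.254]
 [ 0.001  0.254 -0.967]
 [-1.     0.    -0.002]] [ 0.0483  0.4842 -0.548 ]
```

Emit:
move_arm(steps=[[0.003,0.034,-0.039,0],[0.003,0.034,-0.039,0],[0.003,0.034,-0.039,0],[0.003,0.034,-0.039,0],[0.003,0.034,-0.039,0],[0.003,0.034,-0.039,0],[0.003,0.034,-0.039,0],[0.003,0.034,-0.039,0],[0.003,0.034,-0.039,0],[0.003,0.034,-0.039,0]], jaw=1, squeeze=30)

```text
clock: 1.4
tool_pos: [0.3825, -0.1151, 0.2181]
tcp_rot: [1.018, 1.319, -1.018]
ft_force: [0.3, -0.8, 0.0]
width: 0.0852
```

```bash
python3 - <<'E'
from h import *
from plant import r
R,d=rel(r,(.4815,.073,.20));print(R.round(3),d.round(4),r.get_obs()["clock"],r.get_obs()["tool_pos"])
E
```

```text
[[ 0.     0.967  0.254]
 [-0.     0.254 -0.967]
 [-1.     0.     0.   ]] [ 0.0181  0.1435 -0.1569] 1.4 [ 0.38254632 -0.11513219  0.21806152]
```

Emit:
move_arm(steps=[[0.005,0.034,-0.038,0],[0.005,0.034,-0.038,0],[0.005,0.034,-0.038,0],[0.002,0.03,-0.03,0],[0,0,0,0],[0,0,0,0]])

```text
clock: 2.15
tool_pos: [0.473, 0.0558, 0.201]
tcp_rot: [1.017, 1.32, -1.019]
ft_force: [0.1, -0.3, -0.4]
width: 0.0855
```

```bash
python3 - <<'E'
from h import *
from plant import r
R,d=rel(r,(.4815,.073,.20));print(R.round(3),d.round(4),r.get_obs()["clock"],r.get_obs()["tool_pos"])
i=r.camera_info("wrist");p,dd=r.capture("wrist");cv2.imwrite("pics/w1.png",p[...,::-1]);np.savez("w1.npz",p=p,d=dd,**i)
E
```

```text
[[-0.001  0.967  0.254]
 [-0.     0.254 -0.967]
 [-1.    -0.001  0.   ]] [ 0.001   0.0126 -0.0144] 2.15 [0.47302435 0.05584487 0.20096684]
```

View pics/w1.png

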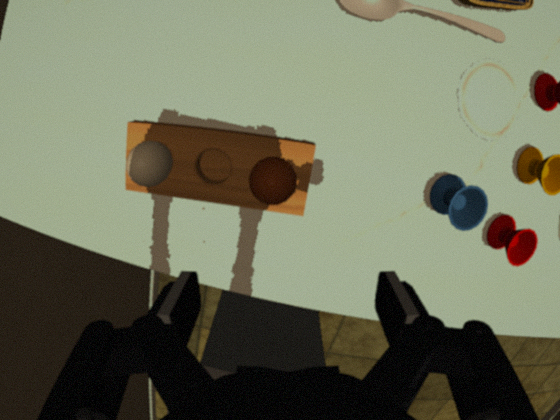

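The wrist view shows the brown egg at (273,180) and the blue cup's rim at about (467,207), so I can measure both from here.

```bash
cat >> h.py <<'E'
def wpts(z,mask):
    d=z["d"];f=210/np.tan(np.radians(float(z["fov_y"])/2))
    v,u=np.nonzero(mask&(d>0));D=d[v,u]
    x=u-z["cx"];y=v-z["cy"];rr=np.hypot(x,y)+1e-9;t=np.tan(rr/f)
    c=np.stack([x/rr*t*D,y/rr*t*D,D],1);T=z["pose"]
    return c@T[:3,:3].T+T[:3,3]
from scipy.optimize import least_squares
def eggfit(P,c,zc=.04):
    Q=P[(np.hypot(P[:,0]-c[0],P[:,1]-c[1])<.03)&(P[:,2]>zc+.003)&(P[:,2]<zc+.035)]
    f=lambda q:np.sqrt(((Q[:,0]-q[0])/.022)**2+((Q[:,1]-q[1])/.022)**2+((Q[:,2]-zc-q[2])/.026)**2)-1
    s=least_squares(f,[*c,0],loss="soft_l1",f_scale=.05);return s.x.round(4),np.abs(s.fun).mean().round(3),len(Q),Q[:,2].max().round(4)
def rimfit(P,c):
    Q=P[(np.hypot(P[:,0]-c[0],P[:,1]-c[1])<.035)&(P[:,2]>.045)&(P[:,2]<.056)]
    s=least_squares(lambda q:np.hypot(Q[:,0]-q[0],Q[:,1]-q[1])-.023,c,loss="soft_l1",f_scale=.002)
    return s.x.round(4),np.abs(s.fun).mean().round(4),len(Q),np.median(Q[:,2]).round(4)
E
python3 - <<'E'
from h import *
z=load("w1");P=wpts(z,np.ones((420,560),bool))
print("egg",eggfit(P,(.481,.073)));print("white",eggfit(P,(.47,.191)));print("blue",rimfit(P,(.508,-.121)));print("yel",rimfit(P,(.578,-.228)))
print("red",rimfit(P,(.495,-.215)))
m=np.zeros((420,560),bool);m[240:260,330:370]=1;print("counter",np.median(wpts(z,m)[:,2]))
E
```

```text
egg (array([ 0.4817,  0.073 , -0.0008]), np.float64(0.017), 1722, np.float64(0.0672))
white (array([ 0.4694,  0.1924, -0.0006]), np.float64(0.019), 1493, np.float64(0.0679))
blue (array([ 0.5094, -0.1209]), np.float64(0.0017), 630, np.float64(0.0493))
yel (array([ 0.5794, -0.2284]), np.float64(0.0015), 260, np.float64(0.0493))
red (array([ 0.486 , -0.2217]), np.float64(0.0016), 415, np.float64(0.049))
counter -7.757837927058198e-07
```

Emit:
move_arm(steps=[[0.01,0.006,-0.007,0],[0.02,0.0065,-0.0073,0],[0.03,0,0,0],[0.03,0,0,0],[0.01,0,0,0],[0,0,0,0],[0,0,0,0]])

```text
clock: 3.08
tool_pos: [0.4825, 0.073, 0.1028]
tcp_rot: [1.019, 1.318, -1.017]
ft_force: [0.7, -0.5, -0.4]
width: 0.0855
```

```bash
python3 - <<'E'
from h import *
from plant import r
R,d=rel(r,(.4817,.073,.046));print(d.round(4),r.get_obs()["clock"],r.get_obs()["tool_pos"])
i=r.camera_info("wrist");p,dd=r.capture("wrist");cv2.imwrite("pics/w2.png",p[...,::-1]);np.savez("w2.npz",p=p,d=dd,**i)
z=load("w2");print(eggfit(wpts(z,np.ones((420,560),bool)),(.4817,.073)))
E
```

```text
[ 0.0568 -0.0009 -0.0002] 3.075 [0.48249281 0.07298658 0.1028222 ]
(array([ 0.4816,  0.0729, -0.0005]), np.float64(0.015), 3583, np.float64(0.067))
```

View pics/w2.png

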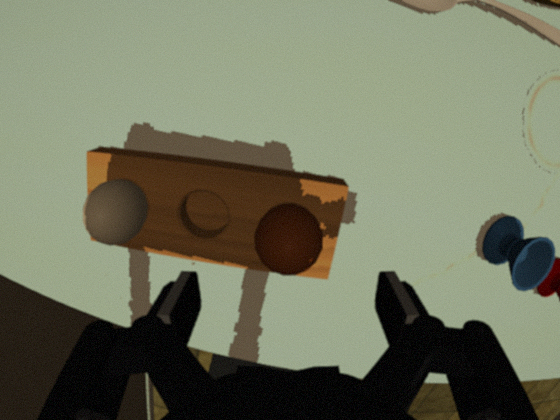

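The egg at (288,238) lies centred between the pads at (180,290) and (397,290). The refit agrees, so I go down and close.

Emit:
move_arm(steps=[[0.015,-0.0008,0,0],[0.02,0,0,0],[0.015,0,0,0],[0.006,0,0,0],[0,0,0,0],[0,0,0,0]])

```text
clock: 3.88
tool_pos: [0.4815, 0.0729, 0.046]
tcp_rot: [1.019, 1.319, -1.017]
ft_force: [-1.0, 0.4, 0.3]
width: 0.0855
```

```bash
python3 - <<'E'
from h import *
from plant import r
R,d=rel(r,(.4817,.073,.046));o=r.get_obs();print(d.round(4),o["clock"],o["tool_pos"],o["ft_force"])
E
```

```text
[ 0.      0.0003 -0.    ] 3.875 [0.48146567 0.07288833 0.0460467 ] [-0.96835887  0.41387038  0.29435585]
```

Emit:
move_arm(steps=[[0,0,0,0],[0,0,0,0],[0,0,0,0],[0,0,0,0],[0,0,0,0],[0,0,0,0]], jaw=0.0, squeeze=30)

```text
clock: 4.62
tool_pos: [0.4813, 0.0724, 0.0457]
tcp_rot: [1.018, 1.318, -1.018]
ft_force: [0.6, -4.7, 3.5]
width: 0.0417
```

```bash
python3 - <<'E'
from h import *
from plant import r
o=r.get_obs();print(o["clock"],o["tool_pos"],o["ft_force"],o["width"])
i=r.camera_info("wrist");p,dd=r.capture("wrist");cv2.imwrite("pics/w3.png",p[...,::-1])
p,dd=r.capture("scene");cv2.imwrite("pics/s3.png",cv2.resize(p[170:330,180:400,::-1],None,fx=3,fy=3))
E
```

```text
4.625 [0.48131495 0.07243044 0.04568565] [ 0.56934916 -4.65857724  3.47639745] 0.04169956716176199
```

View pics/w3.png

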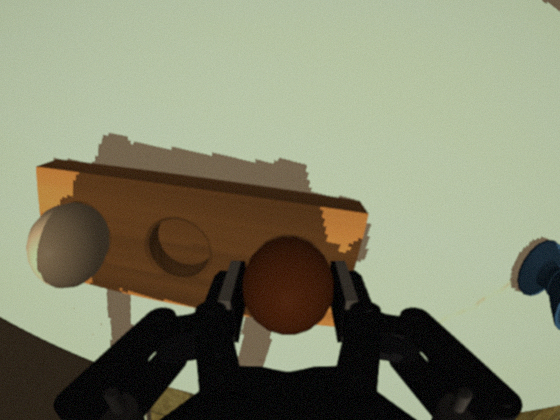

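View pics/s3.png

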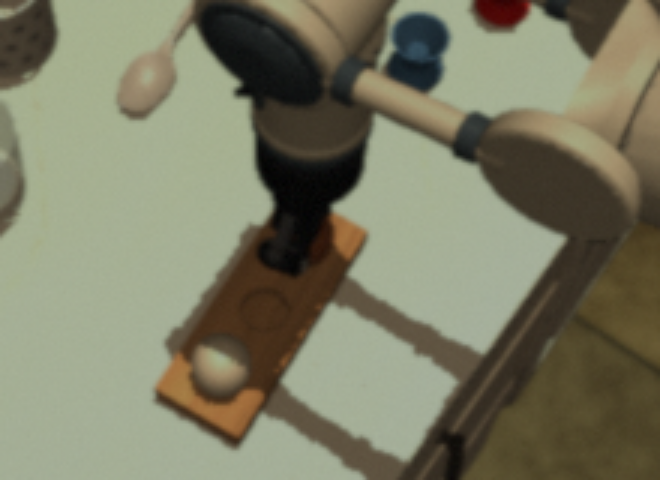

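```bash
python3 - <<'E'
from h import *
from plant import r
i=r.camera_info("wrist");p,dd=r.capture("wrist");np.savez("w3.npz",p=p,d=dd,**i)
z=load("w3")
for u,v in((225,268),(230,263),(234,263),(238,263),(241,264),(220,280),(228,290),(338,263),(342,263),(346,263),(350,267),(355,275)):
    m=np.zeros((420,560),bool);m[v,u]=1
    P=wpts(z,m);print((u,v),p[v,u],P.round(4) if len(P) else None)
print(eggfit(wpts(z,np.ones((420,560),bool)),(.4815,.0728)))
cv2.imwrite("pics/w3z.png",cv2.resize(p[220:360,190:390,::-1],None,fx=4,fy=4,interpolation=cv2.INTER_CUBIC))
E
```

```text
(225, 268) [87 59 25] [[0.4729 0.1051 0.0223]]
(230, 263) [61 47 40] [[0.4851 0.1022 0.0368]]
(234, 263) [48 45 35] [[0.485  0.1004 0.0356]]
(238, 263) [55 51 43] [[0.486  0.0985 0.0366]]
(241, 264) [ 8 10  7] [[0.4862 0.097  0.0371]]
(220, 280) [6 5 6] [[0.4807 0.1046 0.0465]]
(228, 290) [47 41 39] [[0.4865 0.0995 0.0611]]
(338, 263) [44 45 34] [[0.4979 0.0526 0.0363]]
(342, 263) [47 43 37] [[0.4985 0.0508 0.0366]]
(346, 263) [85 60 36] [[0.4917 0.0438 0.0216]]
(350, 267) [85 52 23] [[0.4901 0.041  0.0219]]
(355, 275) [4 7 6] [[0.4961 0.0442 0.0415]]
(array([ 4.815e-01,  7.300e-02, -2.000e-04]), np.float64(0.129), 8701, np.float64(0.075))
```

View pics/w3z.png

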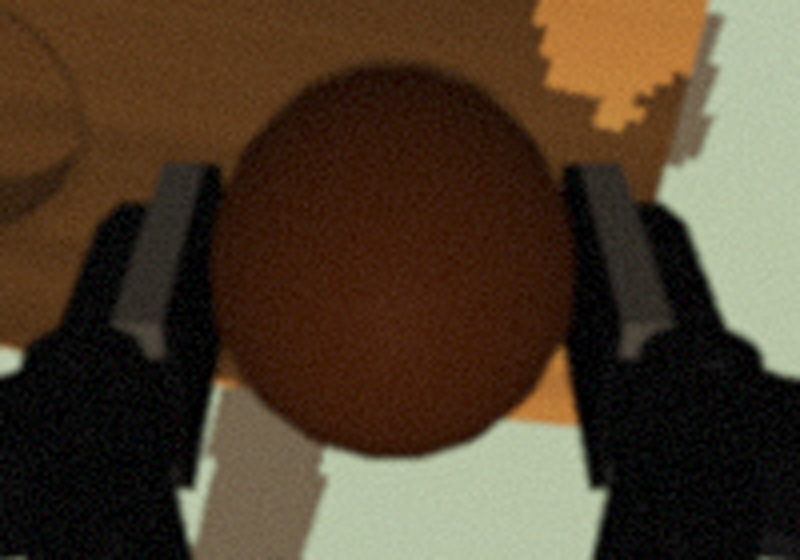

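The pad tips are at z≈0.0365, only 4 mm below the egg's widest part, and the width reads 41.7 mm. I open, go down 5 mm and grip again.

Emit:
move_arm(steps=[[0,0,0,0],[0,0,0,0],[0.002,0,0,0],[0.003,0.0004,0,0],[0,0,0,0],[0,0,0,0]], jaw=0.7)

```text
clock: 5.52
tool_pos: [0.4813, 0.073, 0.0402]
tcp_rot: [1.018, 1.32, -1.018]
ft_force: [1.1, 0.1, -0.2]
width: 0.0598
```

Emit:
move_arm(steps=[[0,0,0,0],[0,0,0,0],[0,0,0,0],[0,0,0,0],[0,0,0,0]], jaw=0, squeeze=30)

```text
clock: 6.15
tool_pos: [0.4817, 0.0724, 0.0406]
tcp_rot: [1.018, 1.318, -1.018]
ft_force: [0.1, -6.1, 2.6]
width: 0.0421
```

```bash
python3 - <<'E'
from h import *
from plant import r
o=r.get_obs();print(o["clock"],o["tool_pos"],o["ft_force"],o["width"])
i=r.camera_info("wrist");p,dd=r.capture("wrist");np.savez("w4.npz",p=p,d=dd,**i)
cv2.imwrite("pics/w4z.png",cv2.resize(p[220:360,190:390,::-1],None,fx=4,fy=4,interpolation=cv2.INTER_CUBIC))
z=load("w4")
P=wpts(z,np.ones((420,560),bool));c=o["tool_pos"]
b=P[(np.hypot(P[:,0]-c[0],P[:,1]-c[1])<.02)&(P[:,2]>.035)&(P[:,2]<.075)];print(b[:,2].max(),eggfit(b,c[:2]))
E
```

```text
6.15 [0.48165181 0.07242936 0.04062282] [ 0.07165203 -6.08442562  2.58000375] 0.04211332060476705
0.06664121881689536 (array([ 0.4817,  0.0728, -0.0009]), np.float64(0.016), 5339, np.float64(0.0666))
```

View pics/w4z.png

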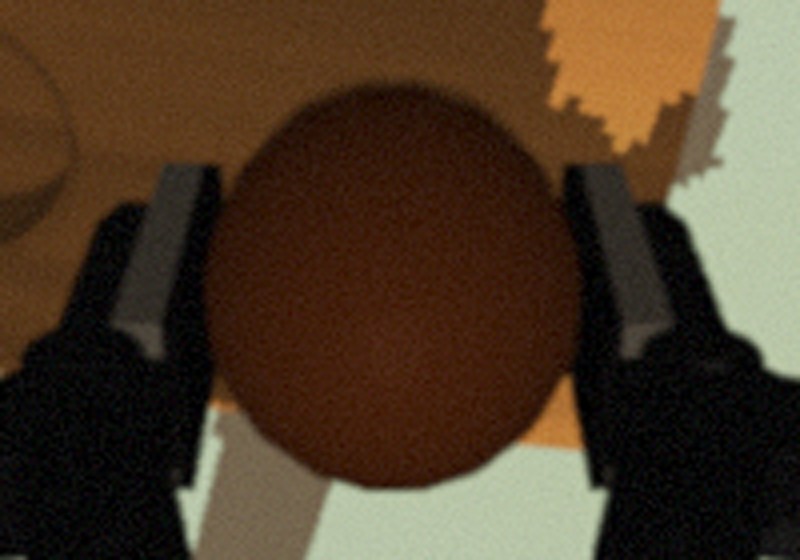

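Emit:
move_arm(steps=[[-0.005,0,0,0],[-0.015,0,0,0],[-0.02,0,0,0],[-0.02,0,0,0],[-0.02,0,0,0],[-0.015,0,0,0],[0,0,0,0],[0,0,0,0]])

```text
clock: 7.2
tool_pos: [0.4811, 0.0729, 0.1345]
tcp_rot: [1.017, 1.321, -1.019]
ft_force: [0.7, -0.6, -1.1]
width: 0.0419
```

```bash
python3 - <<'E'
from h import *
from plant import r
o=r.get_obs();print(o["clock"],o["tool_pos"],o["ft_force"],o["width"])
i=r.camera_info("wrist");p,dd=r.capture("wrist");np.savez("w5.npz",p=p,d=dd,**i)
cv2.imwrite("pics/w5.png",p[...,::-1])
z=load("w5")
P=wpts(z,np.ones((420,560),bool));c=o["tool_pos"]
b=P[(np.hypot(P[:,0]-c[0],P[:,1]-c[1])<.02)&(P[:,2]>c[2]-.005)&(P[:,2]<c[2]+.03)];print(b[:,2].max()-c[2],eggfit(b,c[:2],c[2]))
print("blue",rimfit(P,(.509,-.121)));R,d=rel(r,(.509,-.121,.14));print(d.round(4))
E
```

```text
7.2 [0.48105012 0.07291589 0.13454011] [ 0.69480315 -0.63363002 -1.07038786] 0.04187047006667021
0.025636723390925098 (array([ 0.4811,  0.0733, -0.0015]), np.float64(0.017), 5334, np.float64(0.1602))
blue (array([ 0.5094, -0.1209]), np.float64(0.0016), 769, np.float64(0.0491))
[-0.0058 -0.0221  0.1947]
```

View pics/w5.png

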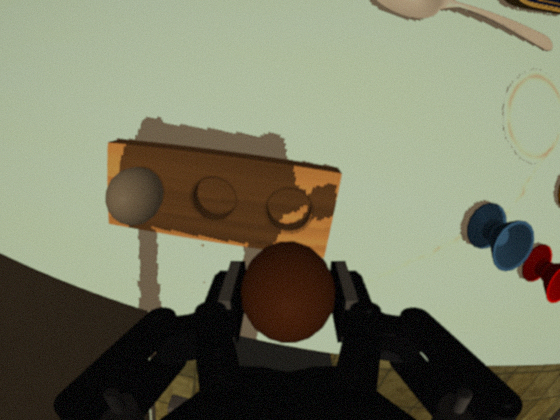

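The egg at (288,290) is held upright and the socket is empty. Moving over the cup.

Emit:
move_arm(steps=[[-0.002,-0.001,0.01,0],[-0.002,-0.003,0.025,0],[-0.002,-0.004,0.035,0],[0,-0.004,0.037,0],[0,-0.004,0.037,0],[0,-0.003,0.025,0],[0,-0.002,0.016,0],[0,-0.001,0.01,0],[0,0,0,0],[0,0,0,0]])

```text
clock: 8.5
tool_pos: [0.5096, -0.1206, 0.1413]
tcp_rot: [1.018, 1.32, -1.017]
ft_force: [-0.2, -0.5, -0.5]
width: 0.0421
```

```bash
python3 - <<'E'
from h import *
from plant import r
o=r.get_obs();print(o["clock"],o["tool_pos"],o["ft_force"],o["width"])
i=r.camera_info("wrist");p,dd=r.capture("wrist");np.savez("w6.npz",p=p,d=dd,**i)
cv2.imwrite("pics/w6.png",p[...,::-1])
z=load("w6")
P=wpts(z,np.ones((420,560),bool));c=o["tool_pos"]
b=P[(np.hypot(P[:,0]-c[0],P[:,1]-c[1])<.02)&(P[:,2]>c[2]-.005)&(P[:,2]<c[2]+.03)];print(eggfit(b,c[:2],c[2]))
print("blue",rimfit(P,(.509,-.121)));R,d=rel(r,(.5092,-.1213,.064));print(d.round(4))
E
```

```text
8.5 [ 0.50962502 -0.12058993  0.1412829 ] [-0.23725979 -0.46512934 -0.53157487] 0.042116105485548117
(array([ 0.5096, -0.1201, -0.0015]), np.float64(0.017), 5357, np.float64(0.1671))
blue (array([ 0.5094, -0.1224]), np.float64(0.0018), 1139, np.float64(0.0492))
[ 0.0773 -0.0006  0.0007]
```

View pics/w6.png

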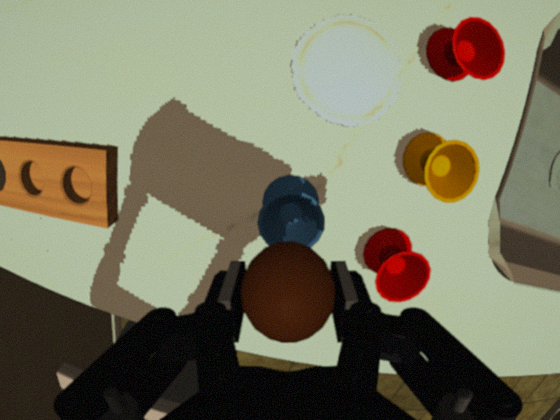

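```bash
python3 - <<'E'
from h import *
z=load("w6");p=z["p"];hsv=cv2.cvtColor(p,cv2.COLOR_RGB2HSV)
h,s,v=[hsv[...,i].astype(int) for i in range(3)]
m=(h>90)&(h<125)&(s>70);m=comp(m,(292,232))[0]
f=210/np.tan(np.radians(float(z["fov_y"])/2));T=z["pose"]
def wray(u,v,hh):
    x=u-z["cx"];y=v-z["cy"];rr=np.hypot(x,y)+1e-9
    d=T[:3,:3]@np.array([x/rr*np.sin(rr/f),y/rr*np.sin(rr/f),np.cos(rr/f)]);return T[:3,3]+d*(hh-T[2,3])/d[2]
for row in range(205,240,4):
    us=np.nonzero(m[row])[0];a=wray(us.min()-.5,row,.05);b=wray(us.max()+.5,row,.05);print(row,us.min(),us.max(),((a+b)/2)[:2].round(4),np.linalg.norm(a-b).round(4))
# rim outer edge fit: contour points in rows 212..240 left/right, radius .025
E=[]
for row in range(212,240):
    us=np.nonzero(m[row])[0];E+=[wray(us.min()-.5,row,.05),wray(us.max()+.5,row,.05)]
E=np.array(E);q=least_squares(lambda q:np.hypot(E[:,0]-q[0],E[:,1]-q[1])-.025,[.509,-.121],loss="soft_l1",f_scale=.001);print(q.x.round(4),np.abs(q.fun).mean())
q=least_squares(lambda q:np.hypot(E[:,0]-q[0],E[:,1]-q[1])-q[2],[.509,-.121,.025],loss="soft_l1",f_scale=.001);print(q.x.round(4))
E
```

```text
205 264 318 [ 0.5224 -0.1192] 0.0388
209 262 319 [ 0.5194 -0.1196] 0.0411
213 260 321 [ 0.5165 -0.1204] 0.0441
217 259 323 [ 0.5136 -0.1215] 0.0465
221 259 323 [ 0.5107 -0.1223] 0.0467
225 259 322 [ 0.5076 -0.1227] 0.0462
229 260 322 [ 0.5046 -0.1239] 0.0457
233 261 321 [ 0.5016 -0.1247] 0.0444
237 264 319 [ 0.4986 -0.1259] 0.041
[ 0.5128 -0.1217] 0.0011139945209416044
[ 0.5092 -0.1225  0.0234]
```

Emit:
move_arm(steps=[[0.01,-0.0008,0.0016,0],[0.02,0,0,0],[0.018,0,0,0],[0.009,0,0,0],[0,0,0,0],[0,0,0,0]])

```text
clock: 9.3
tool_pos: [0.5096, -0.1231, 0.0849]
tcp_rot: [1.018, 1.319, -1.018]
ft_force: [-0.3, -0.3, -0.4]
width: 0.0421
```

```bash
python3 - <<'E'
from h import *
from plant import r
o=r.get_obs();print(o["clock"],o["tool_pos"],o["ft_force"],o["width"])
i=r.camera_info("wrist");p,dd=r.capture("wrist");np.savez("w7.npz",p=p,d=dd,**i)
a=cv2.resize(p[160:370,150:430,::-1],None,fx=2,fy=2)
for n,(x0,y0) in(("scene",(270,140)),("top",(290,190))):
    i=r.camera_info(n);q,dd=r.capture(n);cv2.imwrite(f"pics/{n}7.png",cv2.resize(q[y0:y0+110,x0:x0+110,::-1],None,fx=5,fy=5,interpolation=cv2.INTER_CUBIC))
cv2.imwrite("pics/w7.png",a)
E
```

```text
9.3 [ 0.50959341 -0.12312234  0.08489113] [-0.32415531 -0.31521906 -0.42092773] 0.04211863965750202
```

View pics/w7.png

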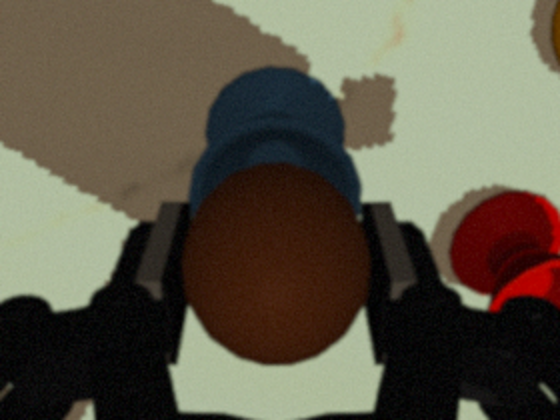

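View pics/scene7.png

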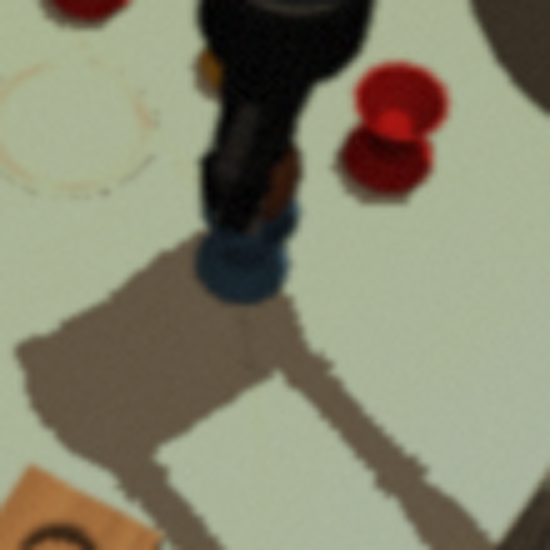

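View pics/top7.png

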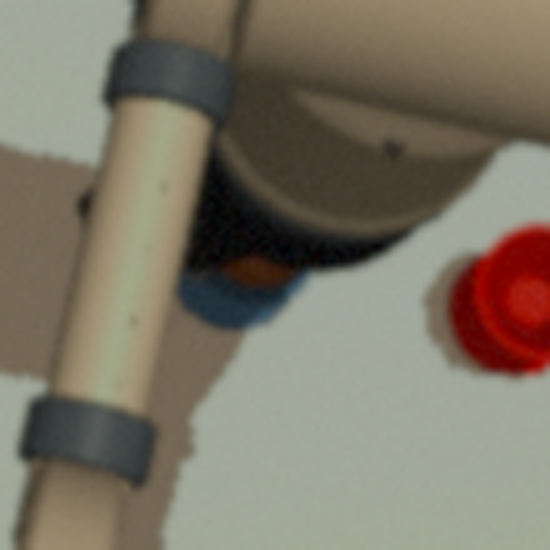

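Wrist view: rim spans 190–360 (mid 275) and egg spans 182–370 (mid 276), so they are aligned. Lowering slowly.

Emit:
move_arm(steps=[[0.005,0,0,0],[0.005,0,0,0],[0.004,0,0,0],[0.002,0,0,0],[0,0,0,0],[0,0,0,0]])

```text
clock: 10.2
tool_pos: [0.5093, -0.123, 0.0684]
tcp_rot: [1.018, 1.32, -1.018]
ft_force: [-0.4, 0.1, -1.2]
width: 0.0422
```

Emit:
move_arm(steps=[[0.001,0,0,0],[0.001,0,0,0],[0,0,0,0]])

```text
clock: 10.58
tool_pos: [0.5092, -0.123, 0.0662]
tcp_rot: [1.018, 1.32, -1.018]
ft_force: [-0.1, -0.1, -1.8]
width: 0.0422
```

Emit:
move_arm(steps=[[0.001,0,0,0],[0,0,0,0]])

```text
clock: 10.82
tool_pos: [0.5093, -0.123, 0.0654]
tcp_rot: [1.018, 1.32, -1.018]
ft_force: [0.2, 0.2, -1.1]
width: 0.0422
```

Emit:
move_arm(steps=[[0.0007,0,0,0],[0,0,0,0]])

```text
clock: 11.08
tool_pos: [0.5094, -0.123, 0.0653]
tcp_rot: [1.018, 1.319, -1.018]
ft_force: [-2.8, 0.6, 5.0]
width: 0.0419
```

Emit:
move_arm(steps=[[0,-0.001,0,0],[0.0003,0,0,0],[0,0,0,0]])

```text
clock: 11.45
tool_pos: [0.5092, -0.1231, 0.0653]
tcp_rot: [1.019, 1.318, -1.016]
ft_force: [2.7, 1.8, 6.1]
width: 0.042
```

```bash
python3 - <<'E'
from h import *
from plant import r
o=r.get_obs();print(o["clock"],o["tool_pos"],o["ft_force"],o["width"])
i=r.camera_info("wrist");p,dd=r.capture("wrist");np.savez("w8.npz",p=p,d=dd,**i)
cv2.imwrite("pics/w8.png",cv2.resize(p[160:370,150:430,::-1],None,fx=2,fy=2))
E
```

```text
11.45 [ 0.5092484  -0.12309161  0.06532239] [2.72716701 1.83294189 6.12025278] 0.042048468058945646
```

View pics/w8.png

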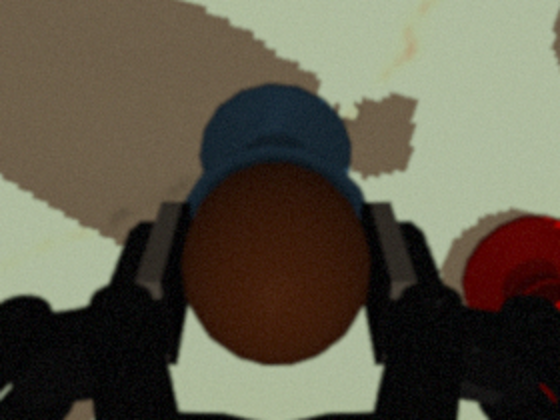

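The lateral force changed sign, so the egg is seated on both sides of the bowl. I centre it and release partway.

Emit:
move_arm(steps=[[0,0.0005,0,0],[0,0,0,0]])

```text
clock: 11.75
tool_pos: [0.5093, -0.1231, 0.0653]
tcp_rot: [1.018, 1.318, -1.017]
ft_force: [-0.3, 1.9, 7.3]
width: 0.042
```

Emit:
move_arm(steps=[[0,0,0,0],[0,0,0,0],[0,0,0,0],[0,0,0,0]], jaw=0.7)

```text
clock: 12.25
tool_pos: [0.5086, -0.1231, 0.0639]
tcp_rot: [1.018, 1.32, -1.018]
ft_force: [1.1, 0.1, -0.4]
width: 0.0595
```

```bash
python3 - <<'E'
from h import *
from plant import r
o=r.get_obs();print(o["clock"],o["tool_pos"],o["ft_force"],o["width"])
i=r.camera_info("wrist");p,dd=r.capture("wrist");np.savez("w9.npz",p=p,d=dd,**i)
cv2.imwrite("pics/w9.png",cv2.resize(p[160:370,150:430,::-1],None,fx=2,fy=2))
P=wpts(load("w9"),np.ones((420,560),bool));print(eggfit(P,(.509,-.123),.063))
E
```

```text
12.25 [ 0.50858713 -0.12314154  0.0639425 ] [ 1.08922208  0.12826518 -0.38507432] 0.0595266753817139
(array([ 5.088e-01, -1.235e-01, -1.000e-04]), np.float64(0.04), 6945, np.float64(0.0908))
```

View pics/w9.png

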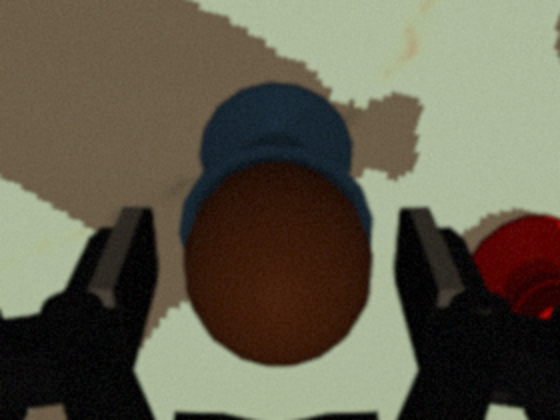

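The egg stands in the cup with clear gaps on both sides. Retreating straight up.

Emit:
move_arm(steps=[[-0.01,0,0,0],[-0.02,0,0,0],[-0.03,0,0,0],[-0.03,0,0,0],[-0.03,0,0,0],[-0.02,0,0,0],[0,-0.03,0,0],[0,-0.03,0,0],[0,0,0,0],[0,0,0,0]])

```text
clock: 13.55
tool_pos: [0.4511, -0.1383, 0.2047]
tcp_rot: [1.018, 1.319, -1.018]
ft_force: [0.7, 0.0, 0.2]
width: 0.0598
```

```bash
python3 - <<'E'
from h import *
from plant import r
o=r.get_obs();print(o["clock"],o["tool_pos"],o["ft_force"],o["width"])
i=r.camera_info("wrist");p,dd=r.capture("wrist");np.savez("w10.npz",p=p,d=dd,**i)
cv2.imwrite("pics/w10.png",p[...,::-1])
P=wpts(load("w10"),np.ones((420,560),bool));print(eggfit(P,(.509,-.123),.063),rimfit(P,(.579,-.228)),eggfit(P,(.4694,.1924)))
q,d=r.capture("scene");cv2.imwrite("pics/s10.png",q[...,::-1])
E
```

```text
13.55 [ 0.45110158 -0.13834771  0.20473768] [0.69560053 0.00261506 0.23992527] 0.05981590181937313
(array([ 5.089e-01, -1.232e-01, -2.000e-04]), np.float64(0.016), 2180, np.float64(0.0901)) (array([ 0.5783, -0.2283]), np.float64(0.0018), 873, np.float64(0.0492)) (array([ 0.4695,  0.1924, -0.0005]), np.float64(0.028), 754, np.float64(0.067))
```

View pics/w10.png

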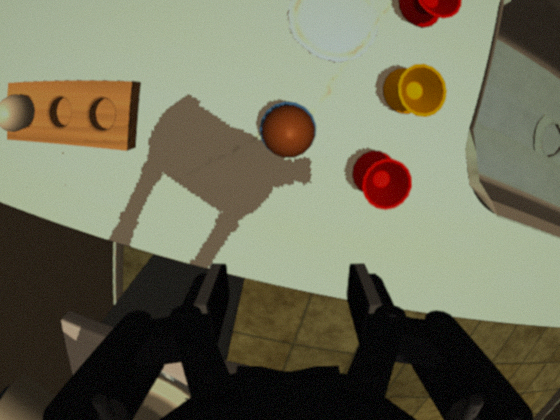

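View pics/s10.png

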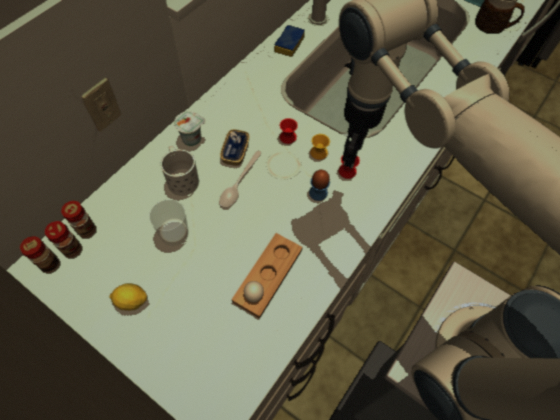

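The egg stands upright in the blue cup (wrist 289,130; scene 320,180). The white egg and yellow cup have not moved, and the robot is clear of everything. Handing in.

```bash
python3 -c "
from plant import r
print(r.job_done())"
```

```text
the job is handed in; nothing more can be done
None
```

The brown egg is seated upright, pointed end down, in the blue cup. The arm let go and moved clear, and I handed the job in at about 13.7 s.

- **Grasp:** The first grip was too high: the pad tips sat only 4 mm below the egg's widest part. I opened, went down 5 mm and gripped again before lifting.
- **Placing:** I lowered the egg in small steps until it touched, with the wrist force peaking at about 7 N. I then centred it by the sideways force and released.
- **Last checks:** The egg's widest part is about 63 mm up and its top about 90 mm, against 63 and 89 mm expected. The blue cup is standing. The white egg measured within 0.1 mm of its earlier place and the yellow cup within about 1 mm, which is within measuring error.
- **Disagreements:** The top and scene cameras differed by about 3–5 mm on positions, so I relied on the wrist camera close up. The gripper width read 42 mm on the 44 mm egg.

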